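# Set a fraction collector to its first jar

## Task

Get the fraction collector ready for a run: turn its carousel until the pointer on the carousel's rim lines up, tip to tip, with the fixed pointer on the housing, and swing the drop-head arm in all the way to its stop, so that the nozzle stands over the open mouth of the first jar. Leave the loose glassware and caps around the machine where they are.

Things in the scene. Friction and masses are not known exactly. Their poses are not given: they have to be found in the camera images.
- collector: The fraction collector's white housing, fixed to the bench, 275 mm (its x) by 325 mm (its y), deck 60 mm high, holding a carousel of eight open amber jars and, at one corner, a steel post that carries the drop-head arm. Origin: on the carousel's vertical axis, at bench level; its x points from the operator's (robot's) side to the back, y to its left, z up. The housing reaches from 137 mm before to 137 mm behind the origin, and from 136 mm left to 188 mm right of it.
- carousel (a joint): Angle of the carousel about its vertical axis, rad, counterclockwise seen from above positive; 0 (or any whole turn) when its pointer meets the fixed pointer. Starts 0.7 to 2.4 rad away on the positive side, so it is shortest to turn it clockwise. It turns freely both ways against a steady friction of about 0.1 N m and stays where it is left.
- carousel_handle (a point): Centre of the carousel's black T-handle: a level bar 84 mm long (its x), 16 mm thick (its y) and 26 mm high, on the carousel's axis, centre 170 mm above the bench on a thin stem; it is fast to the carousel. The x axis lies along the bar and points to the first jar and the carousel's pointer. Jars stand lower than the bar, their tops 138 mm above the bench, on a circle of radius 95 mm; nothing else is within 100 mm at the bar's height while the drop arm is out.
- mark_tip (a point): Tip of the carousel's own pointer: a steel cone, 10 mm of it beyond the rim of the white carousel plate (diameter 250 mm), pointing outwards, 135 mm from the axis, 105 mm above the bench. A black line 8 mm wide on the white plate runs from the hub (under the T-handle) to the same, first jar. It turns with the carousel.
- index_tip (a point): Tip of the fixed pointer: a steel cone on a short stalk on the housing's deck, at its front right corner (seen from the robot), pointing inwards to the carousel's axis, 140 mm from it, 105 mm above the bench. When lined up, the two tips are 5 mm apart.
- jar_mouth (a point): Centre of the mouth of the first jar, the one at the carousel's pointer: amber glass, 38 mm across and 68 mm high, mouth 26 mm wide, rim 138 mm above the bench. All eight jars are alike and are held fast in the carousel.
- drop_arm (a joint): Angle of the drop-head arm about its post, rad; 0 when swung fully in against its stop, growing as it swings out (counterclockwise seen from above) up to 1.6. Starts at 0.7 to 1.25. Steady friction of about 0.08 N m, it stays where it is left.
- drop_knob (a point): Centre of the arm's black grip knob: an upright cylinder 20 mm across and 40 mm high standing on top of the white drop head (a block 32 by 32 by 36 mm) at the arm's free end; centre 218 mm above the bench (knob from 198 to 238 mm), 158 mm from the arm's pivot. Its x axis points along the arm, away from the pivot.
- drop_pivot (a point): Point on the vertical axis of the arm's post, 185 mm above the bench, at the height of the arm's bar (16 mm wide, 14 mm high).
- nozzle (a point): Tip of the steel nozzle under the drop head, straight below the knob, 149 mm above the bench: 11 mm clear of the jars' rims.
- beaker_tall: Bystander: glass beaker, 68 mm across, 95 mm high, left of the collector. Origin: centre of its underside (as for all the bystanders).
- bottle_big: Bystander: amber bottle with black cap, 62 mm across, 145 mm high, left of the collector.
- bottle_mid: Bystander: amber bottle with black cap, 44 mm across, 95 mm high, left of the collector.
- bottle_small: Bystander: amber bottle with black cap, 40 mm across, 80 mm high, right of the collector.
- beaker_low: Bystander: low glass beaker, 62 mm across, 70 mm high, right of the collector.
- jar_caps: Bystander: two black jar caps stacked, 39 mm across, 30 mm high, behind the collector on the right.

How it is judged:
By the outcome, as a careful person would: the job done as asked, in the order asked, and still so for the second after the job is handed in, with the robot touching nothing.
It also fails if it takes over 56 s, if anything falls off the work surface, if the arm or the gripper's body presses on something with over 40 N, if the wrist force passes 120 N, or if a joint passes its speed limit or range.

## Robot

A 7-joint arm with a two-finger parallel gripper is mounted at the origin on the work surface. World frame = base frame: x ahead of the robot, y to its left, z up, the work surface at z = 0. Lengths are in m, angles in rad, forces in N, time in s.
With the tool pointing down it reaches from about 0.425 to 0.925 m from the base axis. Payload 6.8 kg.
Tool frame: the origin (TCP) lies midway between the tips of the shut fingers; the grasp point (between the pads) lies 19 mm behind it; z points along the fingers, y is the line along which they close (so a half turn about z gives the same grasp; the last joint's range is limited). The gripper opens to 85 mm and grips with 20 to 120 N. Pads are 22 mm wide; open, the fingers measure 114 mm over their backs; the gripper's body (76 mm by 85 mm) begins 54 mm behind the grasp point. The pads swing forward as they close: fully open they stand 13 mm farther back than shut.
Start: joints at [-1.251, 0.477, 0.022, 1.555, -0.011, 1.109, -0.083], TCP at [0.28, 0.614, 0.201] pointing down, gripper open.
Joint ranges: [-2.96, 2.96], [-0.34, 2.1], [-1.41, 1.46], [0.24, 2.44], [-1.37, 4.51], [0.17, 1.92], [-2.96, 2.96]. Speed limits (rad/s): [2.39, 2.39, 3.14, 3.14, 3.14, 3.14, 3.14].

## Interface

Orientations are given as a rotation vector (axis times angle).
In Python, from bench import r gives the robot as it stands.
- The arm moves only by the tool servo_tool, never from a script. Its arguments are lists of equal length, an entry for each row: "turn": the turn, a rotation vector about the world's x, y, z in units of 5 degrees (1.0 is 5 degrees), a list of three; "slide": the shift along the world's x, y, z in units of 30 mm (1.0 is 30 mm), a list of three; "hand": the opening, from 0 (shut) to 1 (fully open). In form: {"turn": [[rx, ry, rz], ...], "slide": [[dx, dy, dz], ...], "hand": [hand, ...]}. A call has 1 to 8 rows; each row is the pose to reach, as a shift and turn from the pose commanded when the call began; what a row does not reach only later rows make up. A row lasts 1/8 s, in which the tool goes at most 62.5 mm and 10.7 degrees, less where a joint would pass 70% of its speed; a pose out of reach is approached as far as the arm can. A call with a gripper value outside its range is refused whole. The fingers move at their own pace and stop on an object; "squeeze" is the grip in N (left out, the last holds). Time passes only in rows, so rows that repeat a pose let the fingers close. It gives the time, the measured TCP pose, the force, the opening and the grip force at its end, in the units of the state.
- r.get_obs(): the state, without advancing time (a new reading comes with each control period).
- r.grab_frame(name): name is "scene" or "top" or "wrist"; returns (picture, depth): 480x640x3 uint8, red, green, blue; 480x640 float32, m along the optical axis (not along the pixel's ray), 0 where there is no reading.
- r.get_calibration(name): a dict with "fovy" (degrees; the focal length in pixels is half the picture's height over the tangent of half this angle, whatever the lens; pixels are square), "cx", "cy" (the principal point, pixels), "k1" (the pictures are not rectified: a ray, as slopes to the right and down, at radius r is drawn at 1 + k1 r^2 times it, then the intrinsics apply), "R" (3x3) and "t" (3): a world point X has camera coordinates R X + t. Camera axes: x right, y down, z forward; pixel columns grow to the right and rows downward; lengths in m; the calibration is good to about 2 mm. A picture is of the moment at which its call begins: read the wrist's pose just before it. get_calibration takes no time and is no camera call; for the wrist camera it gives the pose at the moment of the call.
- r.hand_in(): hands the job in; it is judged then, once.
The state is a dict: "clock": time; "joints": joint angles; "qvel": joint speeds; "tau": joint torques, N m; "tcp_pos": TCP position; "orientation": TCP orientation; "contact_force": force on the tool from outside, world axes, zero at the start; "moment": the same for the moment, N m; "grip_width": finger opening in m; "gripper_force": force on a finger pad.
Only numpy, scipy, OpenCV 4.12 (cv2) and the standard library are available. Lean on these libraries where they do the work, as an engineer would, in place of code of your own. Each camera call takes 0.05 s, during which the arm holds its last target. There are 200 camera calls.

## Working session

There is one attempt and no reset: what is moved stays moved. The work goes in short steps, Python scripts to look and compute and a tool call to move; the robot and the scene stay as the last step left them, time stands still between calls to the robot, and variables do not carry over. Pictures are saved under pics/ and viewed, at most 10 in all, crops included, and the job is handed in when it is done.

Besides the shell and the picture viewer there is one more tool, called after "Emit:" by a JSON object that holds its "method" and its "body", one argument or row to a line. servo_tool: Moves the arm, as the interface text tells. Its arguments: {"type":"object","properties":{"turn":{"type":"array"},"slide":{"type":"array"},"hand":{"type":"array"},"squeeze":{"type":"number"}},"required":["turn","slide","hand"]}

```bash
mkdir -p pics; cat > h.py <<'E'
import numpy as np, cv2
from bench import r
def cal(n):
    c=r.get_calibration(n); f=240/np.tan(np.radians(c['fovy'])/2)
    return f,c['cx'],c['cy'],c['k1'],np.array(c['R']),np.array(c['t'])
def rays(C,uv):
    f,cx,cy,k1,R,t=C
    K=np.array([[f,0,cx],[0,f,cy],[0,0,1.]])
    p=cv2.undistortPoints(np.array(uv,float).reshape(-1,1,2),K,np.array([k1,0,0,0.])).reshape(-1,2)
    d=np.c_[p,np.ones(len(p))]
    return -R.T@t, d@R
def onplane(C,uv,z):
    o,d=rays(C,uv); s=(z-o[2])/d[:,2]; return o+d*s[:,None]
def proj(C,X):
    f,cx,cy,k1,R,t=C
    K=np.array([[f,0,cx],[0,f,cy],[0,0,1.]])
    return cv2.projectPoints(np.array(X,float).reshape(-1,1,3),cv2.Rodrigues(R)[0],t,K,np.array([k1,0,0,0.]))[0].reshape(-1,2)
def cloud(C,dep):
    v,u=np.mgrid[0:480,0:640]; o,d=rays(C,np.c_[u.ravel(),v.ravel()])
    return (o+d*dep.reshape(-1,1)).reshape(480,640,3)
E
python3 - <<'E'
from h import *
o=r.get_obs(); print(o['clock'],o['tcp_pos'],o['orientation'],o['grip_width'])
for n in('top','scene'):
    C=cal(n); im,d=r.grab_frame(n); np.savez(f'pics/{n}0.npz',im=im,d=d)
    cv2.imwrite(f'pics/{n}0.png',im[:,:,::-1]); print(n,C[0],C[4],-C[4].T@C[5], (d>0).mean())
E
```

```text
0.0 [0.27975834 0.61359385 0.19963774] [-6.66760719e-01 -3.06974315e+00  2.76787101e-03] 0.08540520315423003
top 592.8977514861866 [[ 0.0128742  -0.99981275 -0.0144471 ]
 [-0.99357402 -0.01116635 -0.11263207]
 [ 0.11244966  0.01580431 -0.99353173]] [0.47707737 0.06702574 1.50898604] 0.99609375
scene 467.32279647957887 [[-0.28399119  0.95882587 -0.00139775]
 [ 0.71842761  0.21182262 -0.66256543]
 [-0.6349888  -0.18916693 -0.74900274]] [1.16529701 0.25897521 0.81327748] 0.9959993489583333
```

View pics/top0.png

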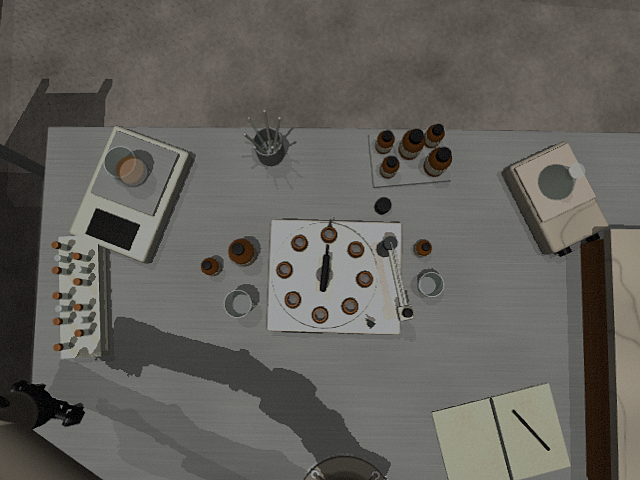

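View pics/scene0.png

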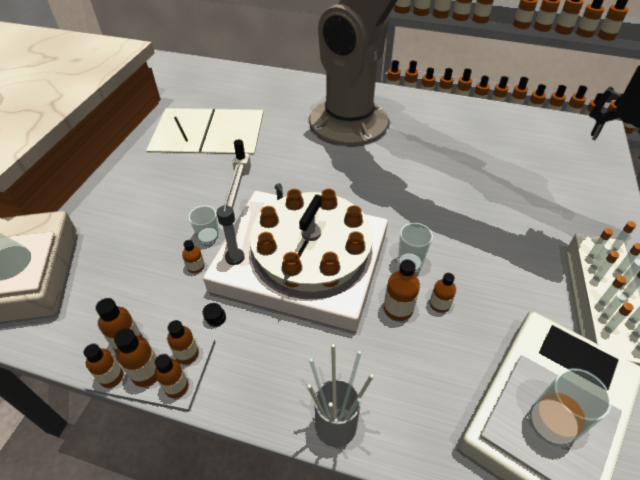

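The top view shows the collector at about px (335,275), the T-handle from (322,290) to (327,243), and the first jar near (329,233). The fixed pointer is near (370,321), the post near (389,243) and the knob near (407,313). The scene view confirms this layout.

```bash
python3 - <<'E'
from h import *
z=np.load('pics/top0.npz'); im,d=z['im'],z['d']; C=cal('top'); P=cloud(C,d); hsv=cv2.cvtColor(im,cv2.COLOR_RGB2HSV)
v,u=np.mgrid[0:480,0:640]
roi=(u>265)&(u<420)&(v>215)&(v<340)
dark=im.max(2)<60
Z=P[:,:,2]
def comps(m,name,zz,amin=6):
    n,l,s,c=cv2.connectedComponentsWithStats(m.astype(np.uint8))
    out=[]
    for i in range(1,n):
        if s[i,4]>=amin:
            X=onplane(C,[c[i]],zz)[0]; out.append(X); print(name,s[i,:5],c[i].round(1),X.round(4),'medz',np.median(Z[l==i]).round(3))
    return np.array(out)
amber=roi&(hsv[:,:,0]<15)&(hsv[:,:,1]>120)&(hsv[:,:,2]>50)
comps(roi&(Z>.15)&(Z<.195)&dark,'bar',.183)
comps(roi&(Z>.195),'knob',.238)
comps(roi&dark,'dark',.105,4)
J=comps(amber,'jar',.13,20)
# jars: circle fit
A=np.c_[2*J[:,:2],np.ones(len(J))]; s=np.linalg.lstsq(A,(J[:,:2]**2).sum(1),rcond=None)[0]
print('centre',s[:2],np.sqrt(s[2]+s[0]**2+s[1]**2), np.degrees(np.arctan2(J[:,1]-s[1],J[:,0]-s[0])))
m=roi&(Z>.045)&(Z<.075)
q=P[m][:,:2].astype(np.float32); print('housing',cv2.minAreaRect(q), np.percentile(q,[.5,99.5],axis=0))
cv2.imwrite('pics/topz.png',cv2.resize(im[205:345,255:430,::-1],None,fx=4,fy=4,interpolation=cv2.INTER_CUBIC))
E
```

```text
bar [382 242   7   9  17] [384.6 246.8] [ 0.6174 -0.0773  0.183 ] medz 0.184
bar [320 254  10  38 250] [324.5 272.6] [0.5577 0.057  0.183 ] medz 0.182
knob [383 236  21  66 247] [393.1 256.6] [ 0.5906 -0.0895  0.238 ] medz 0.2
knob [397 303  17  18 181] [405.1 312. ] [ 0.4724 -0.115   0.238 ] medz 0.205
dark [286 219  17   1  17] [294. 219.] [0.6901 0.1308 0.105 ] medz -0.001
dark [322 220   6   1   6] [324.5 220. ] [0.6885 0.0578 0.105 ] medz 0.025
dark [328 220  11   7  24] [331.2 222.4] [0.6828 0.0417 0.105 ] medz 0.108
dark [357 221  20   1  20] [366.5 221. ] [ 0.6871 -0.0426  0.105 ] medz 0.0
dark [393 222   7   1   7] [396. 222.] [ 0.6855 -0.1131  0.105 ] medz 0.051
dark [324 228  10   4  15] [329.  229.2] [0.6664 0.0468 0.105 ] medz 0.122
dark [321 232  16  11  54] [328.4 238.7] [0.6436 0.048  0.105 ] medz 0.122
dark [294 237   9  10  24] [296.8 241.2] [0.6368 0.1234 0.105 ] medz 0.116
dark [292 236  16  15  54] [300.8 246.1] [0.6249 0.1136 0.105 ] medz 0.123
dark [376 236  21  21 254] [385.8 246. ] [ 0.6274 -0.0887  0.105 ] medz 0.192
dark [348 242  16  16  56] [353.9 252.3] 
[... 2214 characters left out ...]
 [0.5682 0.1557 0.13  ] medz 0.136
jar [358 272  15  14  61] [365.3 278.6] [ 0.5482 -0.0383  0.13  ] medz 0.136
jar [285 293  15  14  64] [291.1 299.6] [0.4974 0.1333 0.13  ] medz 0.136
jar [349 303   9  11  25] [354.2 308.8] [ 0.4781 -0.0128  0.13  ] medz 0.135
jar [313 308  14  14  52] [319.6 315.5] [0.4617 0.0669 0.13  ] medz 0.136
centre [0.57285264 0.00974444] 0.11965532484104764 [  25.2773434    56.1667023    64.79761451  -33.83498807  -74.69359319
   91.81450813 -117.13719838  121.39517303 -166.59704587  152.80934202]
housing ((0.5567461252212524, 0.008808016777038574), (0.36925408244132996, 0.2785385847091675), 88.99964904785156) [[ 0.4197444  -0.1736136 ]
 [ 0.69531269  0.19267425]]
```

View pics/topz.png

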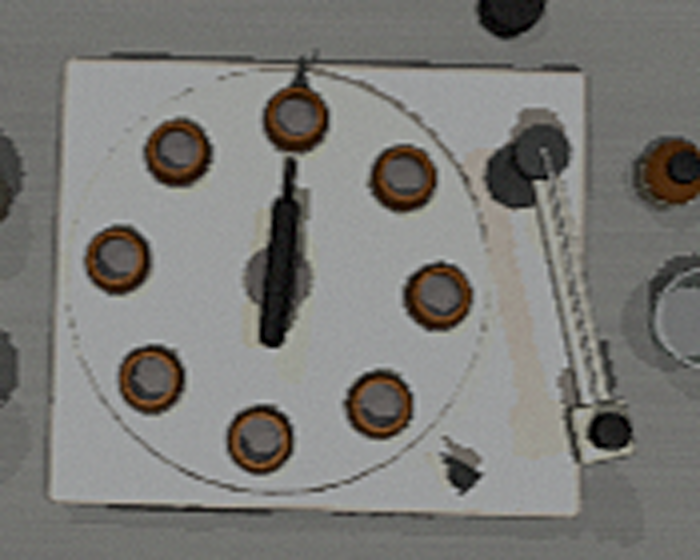

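Centre is near (0.5575, 0.0577). The first jar is at about -5.7° and the index at about -133°, so the carousel needs roughly -127°. The tool yaw has to go from 65.5° to 84.3°. I'm going above the handle first.

Emit:
{"method": "servo_tool", "body": {
  "turn": [
    [0,0,0],
    [0,0,1],
    [0,0,2],
    [0,0,3],
    [0,0,3.8],
    [0,0,3.8],
    [0,0,3.8],
    [0,0,3.8]
  ],
  "slide": [
    [0,0,1.8],
    [0.7,-1.4,3],
    [1.6,-3.2,3.7],
    [2.5,-5,3.7],
    [3.4,-6.8,3.7],
    [4.3,-8.6,3.7],
    [5.2,-10.4,3.7],
    [6.1,-12.2,3.7]
  ],
  "hand": [1,1,1,1,1,1,1,1]
}}

```text
clock: 1.1
tcp_pos: [0.4634, 0.2461, 0.3114]
orientation: [-0.151, -3.138, 0.0]
contact_force: [0.3, 1.1, 0.1]
grip_width: 0.0854
gripper_force: 0.0
```

Emit:
{"method": "servo_tool", "body": {
  "turn": [
    [0,0,0],
    [0,0,0],
    [0,0,0],
    [0,0,0],
    [0,0,0],
    [0,0,0]
  ],
  "slide": [
    [0.9,-1.8,0],
    [1.8,-3.6,0],
    [2.6,-5.2,0],
    [3.15,-6.3,0],
    [3.15,-6.3,0],
    [3.15,-6.3,0]
  ],
  "hand": [1,1,1,1,1,1]
}}

```text
clock: 1.85
tcp_pos: [0.557, 0.0601, 0.3112]
orientation: [-0.15, -3.137, -0.001]
contact_force: [-1.4, 0.2, -1.1]
grip_width: 0.0852
gripper_force: 0.0
```

```bash
python3 - <<'E'
from h import *
o=r.get_obs(); C=cal('wrist'); im,d=r.grab_frame('wrist'); np.savez('pics/w1.npz',im=im,d=d,f=C[0],c=C[1:4],R=C[4],t=C[5])
print(o['clock'],o['tcp_pos'],o['orientation'],o['joints'])
cv2.imwrite('pics/w1.png',im[:,:,::-1])
P=cloud(C,d);Z=P[:,:,2];dark=im.max(2)<70
m=dark&(Z>.172)&(Z<.195)&(np.hypot(P[:,:,0]-.5575,P[:,:,1]-.0577)<.06)
print(m.sum()); q=P[m][:,:2].astype(np.float32); print(cv2.minAreaRect(q))
print(np.round(proj(C,[[.5575,.0577,.183],[.462,-.044,.105],[.6865,.0447,.105]]),1))
E
```

```text
1.85 [0.55703079 0.06014988 0.31120906] [-1.49688209e-01 -3.13701774e+00 -6.45274441e-04] [-0.48826075  0.19999996  0.32134044  1.70698721 -0.06690931  1.2461628
  1.32395604]
1856
((0.5579027533531189, 0.058906130492687225), (0.01514548808336258, 0.08189958333969116), 84.10454559326172)
[[309.6 217.9]
 [192.5 108.7]
 [310.2 314.7]]
```

View pics/w1.png

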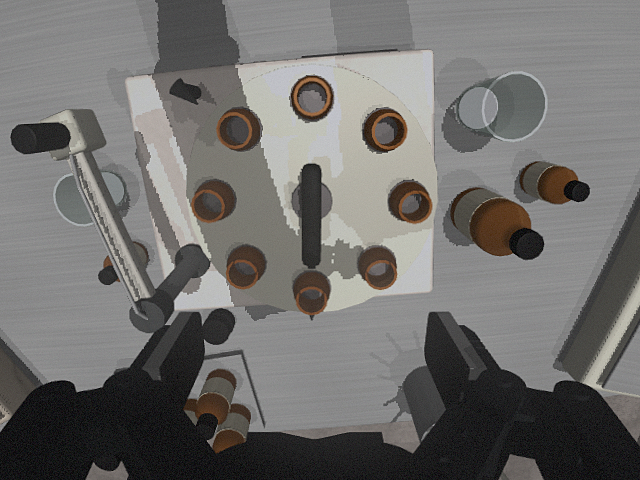

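The wrist view shows the bar centred at (311,213), well aligned with the fingers. The index pointer is near (185,92) with its tip near (201,99), and the first jar is at (311,293) with its pointer below. I'll zoom in on the index cone.

```bash
python3 - <<'E'
from h import *
z=np.load('pics/w1.npz'); C=(float(z['f']),*z['c'],z['R'],z['t']); im=z['im']
c=np.array([.5579,.0589])
X=onplane(C,[[200,99],[203,102],[206,104],[173,83]],.105)[:,:2]-c
print(np.hypot(*X.T),np.degrees(np.arctan2(X[:,1],X[:,0])))
P=cloud(C,z['d']); roi=P[70:120,160:225]; m=roi[:,:,2]>.09; q=roi[m]-[*c,0]; rr=np.hypot(q[:,0],q[:,1]); th=np.degrees(np.arctan2(q[:,1],q[:,0]))
for a in range(130,180,5):
    s=(rr>=a)&(rr<a+5) if 0 else (rr*1e3>=a)&(rr*1e3<a+5)
    if s.sum(): print(a,s.sum(),th[s].mean(),q[s][:,2].mean())
cv2.imwrite('pics/w1z.png',cv2.resize(im[60:130,150:240,::-1],None,fx=7,fy=7,interpolation=cv2.INTER_CUBIC))
E
```

```text
[0.1402307  0.13643582 0.13319264 0.16829148] [-137.72350054 -137.61889818 -137.8131458  -135.86365726]
135 1 -135.47276327025955 0.10452199869047596
140 23 -135.72647830436014 0.10584765544132606
145 43 -135.7623821646755 0.10691413792977807
150 71 -135.9776636649947 0.10644376474128148
155 113 -136.17638157315636 0.10736967884003087
160 110 -136.00846450191364 0.11011221895857096
165 22 -135.6451832717667 0.11079482242143097
```

View pics/w1z.png

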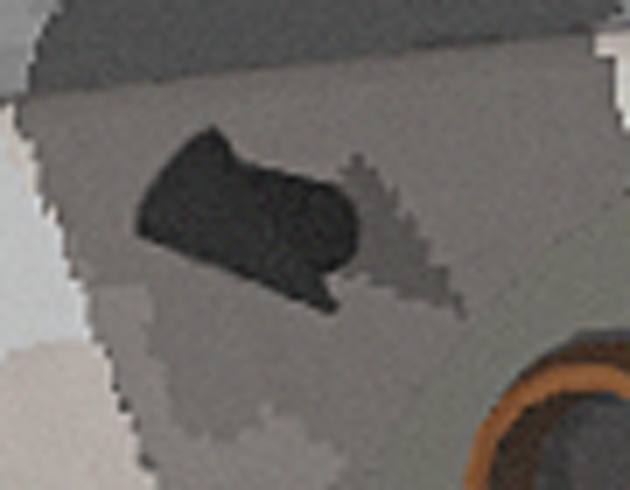

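Emit:
{"method": "servo_tool", "body": {
  "turn": [
    [0,0,0],
    [0,0,0],
    [0,0,0],
    [0,0,0],
    [0,0,0],
    [0,0,0],
    [0,0,0]
  ],
  "slide": [
    [0,0,-1.5],
    [0,-0.04,-3],
    [0,-0.04,-4.2],
    [0,-0.04,-5],
    [0,-0.04,-5.3],
    [0,-0.04,-5.3],
    [0,-0.04,-5.3]
  ],
  "hand": [1,1,1,1,1,1,1]
}}

```text
clock: 2.78
tcp_pos: [0.5583, 0.0585, 0.1538]
orientation: [0.15, 3.136, 0.001]
contact_force: [0.3, -0.4, 0.7]
grip_width: 0.0853
gripper_force: 0.0
```

The cone's tip is at about px (198,105). The depth points and the top-view blob both put the index at about -135.8°, so the turn is about -130°. The fingers straddle the bar; I'm closing now.

Emit:
{"method": "servo_tool", "body": {
  "turn": [
    [0,0,0],
    [0,0,0],
    [0,0,0],
    [0,0,0],
    [0,0,0],
    [0,0,0]
  ],
  "slide": [
    [0,0,0],
    [0,0,0],
    [0,0,0],
    [0,0,0],
    [0,0,0],
    [0,0,0]
  ],
  "hand": [0,0,0,0,0,0],
  "squeeze": 30
}}

```text
clock: 3.52
tcp_pos: [0.5575, 0.058, 0.1525]
orientation: [-0.151, -3.138, -0.0]
contact_force: [-0.9, -1.0, 0.4]
grip_width: -0.0002
gripper_force: 0.0
```

```bash
python3 - <<'E'
from h import *
o=r.get_obs(); C=cal('wrist'); im,d=r.grab_frame('wrist'); print(o['grip_width'],o['gripper_force'],o['tcp_pos'],o['contact_force'])
a=cv2.resize(im,(400,300)); im2,d2=r.grab_frame('scene'); b=im2[130:355,170:470]; b=cv2.resize(b,(400,300))
cv2.imwrite('pics/m1.png',np.hstack([a,b])[:,:,::-1])
C=cal('top'); im,d=r.grab_frame('top'); np.savez('pics/top1.npz',im=im,d=d)
E
```

```text
-0.0001546952889314633 0.0 [0.55749147 0.05800926 0.15254255] [-0.8810443  -0.98845481  0.36380375]
```

View pics/m1.png

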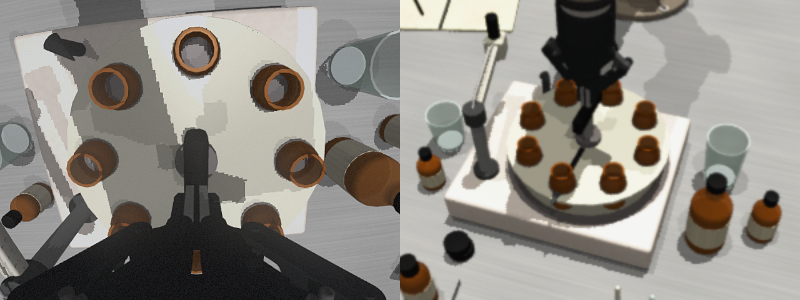

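The wrist half of the picture (200,170) shows the bar still between or under the fingers, but the reading says fully shut. I need a close crop of the fingertips.

```bash
python3 - <<'E'
from h import *
C=cal('wrist'); im,d=r.grab_frame('wrist'); o=r.get_obs(); print(o['grip_width'],o['gripper_force'],o['tau'])
a=im[190:430,200:440]; g=np.clip(255*(a/255.)**.45,0,255).astype(np.uint8)
dd=d[190:430,200:440]; print(dd[::16,::16].round(3)[:, 4:12])
cv2.imwrite('pics/m2.png',cv2.resize(g[:,:,::-1],(600,600),interpolation=cv2.INTER_CUBIC))
E
```

```text
-0.0002157849010409992 0.0 [ 3.08037255e-03 -4.60243285e+01  3.90638709e+00 -2.46712661e+01
  1.13021879e-02  1.97945585e-03  7.41681873e-06]
[[0.219 0.22  0.221 0.221 0.22  0.218 0.22  0.219]
 [0.223 0.224 0.224 0.166 0.222 0.223 0.223 0.223]
 [0.227 0.226 0.153 0.15  0.15  0.225 0.227 0.226]
 [0.23  0.229 0.153 0.149 0.15  0.229 0.229 0.23 ]
 [0.232 0.224 0.154 0.153 0.153 0.221 0.233 0.233]
 [0.235 0.236 0.156 0.155 0.157 0.225 0.235 0.234]
 [0.239 0.238 0.16  0.155 0.158 0.238 0.239 0.239]
 [0.242 0.241 0.162 0.149 0.149 0.242 0.241 0.241]
 [0.245 0.145 0.136 0.136 0.137 0.144 0.246 0.245]
 [0.247 0.133 0.125 0.127 0.127 0.133 0.248 0.249]
 [0.253 0.114 0.116 0.121 0.117 0.113 0.252 0.253]
 [0.11  0.108 0.108 0.124 0.108 0.109 0.109 0.117]
 [0.102 0.103 0.102 0.126 0.101 0.102 0.103 0.109]
 [0.088 0.089 0.088 0.129 0.097 0.088 0.089 0.089]
 [0.085 0.083 0.09  0.252 0.097 0.085 0.086 0.084]]
```

View pics/m2.png

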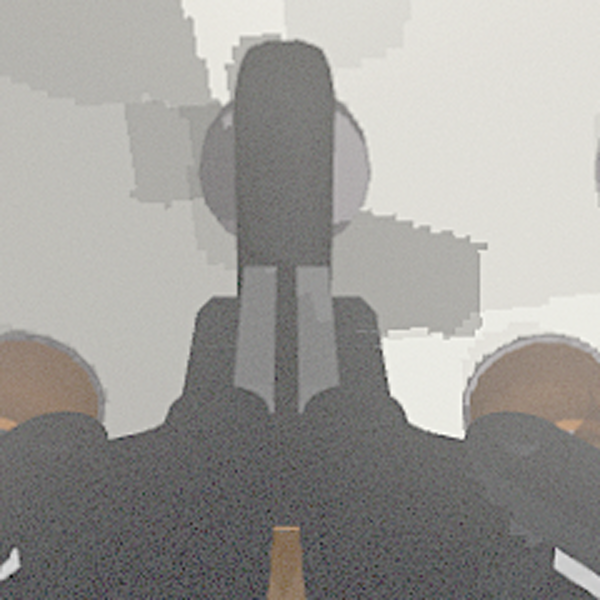

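```bash
python3 - <<'E'
from h import *
C=cal('wrist'); im,d=r.grab_frame('wrist'); P=cloud(C,d); o=r.get_obs()
print('cam',-C[4].T@C[5],'tcp',o['tcp_pos'])
for v in range(190,400,8): print(v,P[v,314].round(3),P[v,290].round(3),P[v,345].round(3))
z=np.load('pics/top1.npz'); Ct=cal('top'); Q=cloud(Ct,z['d'])
m=(np.hypot(Q[:,:,0]-.5575,Q[:,:,1]-.058)<.07)&(Q[:,:,2]>.16)&(Q[:,:,2]<.2)
q=Q[m]; print(m.sum(), q.min(0) if m.any() else '', q.max(0) if m.any() else '')
E
```

```text
cam [0.47941827 0.06658022 0.32542281] tcp [0.55752717 0.05802196 0.15257807]
190 [0.52  0.063 0.107] [0.519 0.049 0.107] [0.522 0.08  0.107]
198 [0.525 0.062 0.107] [0.524 0.049 0.108] [0.527 0.08  0.108]
206 [0.517 0.063 0.164] [0.528 0.048 0.108] [0.531 0.079 0.107]
214 [0.517 0.063 0.178] [0.533 0.047 0.107] [0.536 0.079 0.108]
222 [0.519 0.063 0.181] [0.538 0.047 0.107] [0.541 0.079 0.108]
230 [0.522 0.062 0.182] [0.543 0.046 0.107] [0.545 0.078 0.109]
238 [0.525 0.062 0.182] [0.544 0.047 0.118] [0.551 0.078 0.106]
246 [0.528 0.062 0.182] [0.549 0.046 0.118] [0.552 0.077 0.117]
254 [0.531 0.062 0.182] [0.553 0.046 0.119] [0.557 0.077 0.118]
262 [0.535 0.061 0.182] [0.558 0.045 0.118] [0.561 0.076 0.118]
270 [0.538 0.061 0.183] [0.563 0.045 0.117] [0.566 0.076 0.118]
278 [0.541 0.061 0.183] [0.569 0.044 0.117] [0.576 0.076 0.108]
286 [0.545 0.06  0.183] [0.578 0.042 0.108] [0.581 0.076 0.107]
294 [0.548 0.06  0.183] [0.583 0.042 0.108] [0.586 0.075 0.108]
302 [0.548 0.06  0.191] [0.589 0.041 0.108] [0.592 0.075 0.108]
310 [0.548 0.06  0.197] [0.551 0.05  0.19 ] [0.552 0.072 0.191]
318 [0.548 0.06  0.203] [0.55  0.051 0.197] [0.553 0.071 0.196]
326 [0.547 0.06  0.21 ] [0.551 0.051 0.202] [0.552 0.071 0.204]
334 [0.547 0.06  0.215] [0.551 0.051 0.207] [0.552 0.07  0.209]
342 [0.548 0.06  0.219] [0.55  0.052 0.214] [0.552 0.07  0.214]
350 [0.549 0.06  0.221] [0.544 0.053 0.227] [0.546 0.069 0.227]
358 [0.553 0.059 0.219] [0.546 0.053 0.229] [0.547 0.069 0.23 ]
366 [0.555 0.059 0.221] [0.546 0.053 0.233] [0.547 0.069 0.233]
374 [0.559 0.059 0.219] [0.546 0.054 0.236] [0.547 0.069 0.237]
382 [0.561 0.059 0.221] [0.546 0.054 0.24 ] [0.547 0.068 0.241]
390 [0.565 0.058 0.22 ] [0.541 0.055 0.249] [0.542 0.068 0.249]
398 [0.569 0.058 0.22 ] [0.541 0.055 0.252] [0.541 0.068 0.253]
0
```

The crop shows the fingers fully shut with their tips just above the bar. The wrist depth puts the tips at z of about 0.187, while the reported TCP is at 0.1525, so the real fingertips are about 34 mm short of the reported TCP. I'll open, go down by that amount and close again.

Emit:
{"method": "servo_tool", "body": {
  "turn": [
    [0,0,0],
    [0,0,0],
    [0,0,0],
    [0,0,0],
    [0,0,0],
    [0,0,0]
  ],
  "slide": [
    [0,0,0],
    [0,0,0],
    [0,0,0],
    [0,0,0],
    [0,0,0],
    [0,0,0]
  ],
  "hand": [1,1,1,1,1,1]
}}

```text
clock: 4.53
tcp_pos: [0.5575, 0.058, 0.1526]
orientation: [-0.151, -3.138, -0.0]
contact_force: [0.3, 0.2, -0.6]
grip_width: 0.0857
gripper_force: 0.0
```

Emit:
{"method": "servo_tool", "body": {
  "turn": [
    [0,0,0],
    [0,0,0],
    [0,0,0],
    [0,0,0],
    [0,0,0]
  ],
  "slide": [
    [0,0,-0.4],
    [0,0,-0.8],
    [0,0,-1.1],
    [0,0,-1.1],
    [0,0,-1.1]
  ],
  "hand": [1,1,1,1,1]
}}

```text
clock: 5.15
tcp_pos: [0.5577, 0.058, 0.1197]
orientation: [0.151, 3.138, 0.0]
contact_force: [1.2, 0.5, 0.2]
grip_width: 0.0859
gripper_force: 0.0
```

Emit:
{"method": "servo_tool", "body": {
  "turn": [
    [0,0,0],
    [0,0,0],
    [0,0,0],
    [0,0,0],
    [0,0,0],
    [0,0,0]
  ],
  "slide": [
    [0,0,0],
    [0,0,0],
    [0,0,0],
    [0,0,0],
    [0,0,0],
    [0,0,0]
  ],
  "hand": [0,0,0,0,0,0],
  "squeeze": 30
}}

```text
clock: 5.9
tcp_pos: [0.5575, 0.0576, 0.1198]
orientation: [0.152, 3.138, -0.0]
contact_force: [-1.6, -2.6, 3.4]
grip_width: 0.0156
gripper_force: 32.5
```

Gripped: the width is 15.6 mm. Now turning clockwise.

Emit:
{"method": "servo_tool", "body": {
  "turn": [
    [0,0,-1],
    [0,0,-2.7],
    [0,0,-4.4],
    [0,0,-6.1],
    [0,0,-7.8],
    [0,0,-9.5],
    [0,0,-11.2],
    [0,0,-13]
  ],
  "slide": [
    [0,0,0],
    [0,0,0],
    [0,0,0],
    [0,0,0],
    [0,0,0],
    [0,0,0],
    [0,0,0],
    [0,0,0]
  ],
  "hand": [0,0,0,0,0,0,0,0]
}}

```text
clock: 6.9
tcp_pos: [0.5579, 0.058, 0.1198]
orientation: [1.819, 2.561, 0.001]
contact_force: [-1.2, -1.0, 1.3]
grip_width: 0.0158
gripper_force: 32.2
```

Emit:
{"method": "servo_tool", "body": {
  "turn": [
    [0,0,-1.7],
    [0,0,-3.4],
    [0,0,-5.1],
    [0,0,-6.8],
    [0,0,-8.5],
    [0,0,-10.2],
    [0,0,-11.7],
    [0,0,-12.7]
  ],
  "slide": [
    [0,0,0],
    [0,0,0],
    [0,0,0],
    [0,0,0],
    [0,0,0],
    [0,0,0],
    [0,0,0],
    [0,0,0]
  ],
  "hand": [0,0,0,0,0,0,0,0]
}}

```text
clock: 7.9
tcp_pos: [0.5584, 0.0579, 0.1198]
orientation: [2.893, 1.223, 0.002]
contact_force: [1.0, -1.3, 0.2]
grip_width: 0.0155
gripper_force: 32.1
```

Emit:
{"method": "servo_tool", "body": {
  "turn": [
    [0,0,-0.2],
    [0,0,-0.3],
    [0,0,-0.3]
  ],
  "slide": [
    [0,0,0],
    [0,0,0],
    [0,0,0]
  ],
  "hand": [0,0,0]
}}

```text
clock: 8.28
tcp_pos: [0.5584, 0.0579, 0.1198]
orientation: [2.907, 1.19, 0.002]
contact_force: [5.1, -2.0, 0.5]
grip_width: 0.0158
gripper_force: 32.0
```

```bash
cat > meas.py <<'E'
from h import *
# angles of the two pointers from the top view's depth + wrist-free features
def top(c=(.5575,.058)):
    C=cal('top'); im,d=r.grab_frame('top'); P=cloud(C,d); Z=P[:,:,2]
    x=P[:,:,0]-c[0]; y=P[:,:,1]-c[1]; rr=np.hypot(x,y); th=np.degrees(np.arctan2(y,x)); dark=im.max(2)<75
    i=dark&(Z>.095)&(Z<.118)&(rr>.14)&(rr<.175)&(abs(th+136)<15)
    print('index',i.sum(),th[i].mean())
    hsv=cv2.cvtColor(im,cv2.COLOR_RGB2HSV)
    j=(Z>.125)&(Z<.15)&(rr>.07)&(rr<.12)&(hsv[:,:,1]>110)
    n,l,s,cc=cv2.connectedComponentsWithStats(j.astype(np.uint8))
    a=[]
    for k in range(1,n):
        if s[k,4]>25:
            m=l==k; a.append(np.degrees(np.arctan2(y[m].mean(),x[m].mean()))); print('jar',s[k,4],round(a[-1],1),x[m].mean().round(4),y[m].mean().round(4))
    print('mean jar angle mod 45', (np.degrees(np.angle(np.mean(np.exp(8j*np.radians(a)))))/8))
    return im
E
python3 - <<'E'
from meas import *
o=r.get_obs(); print(o['clock'],o['joints'],o['orientation']); im=top()
cv2.imwrite('pics/t2.png',cv2.resize(im[205:345,255:430,::-1],None,fx=4,fy=4,interpolation=cv2.INTER_CUBIC))
E
```

```text
8.275 [-0.85282932  0.51104766  0.85267639  1.94950214 -0.48971747  0.89839368
 -0.54203519] [2.90654829e+00 1.18999212e+00 2.43276722e-03]
index 43 -135.93421914510952
jar 49 -1.8 0.1011 -0.0032
jar 53 45.4 0.0688 0.0696
jar 32 -45.4 0.0737 -0.0746
jar 75 89.6 0.0006 0.0925
jar 64 -90.8 -0.0014 -0.095
jar 66 -136.4 -0.0684 -0.0651
mean jar angle mod 45 -0.7400368465071484
```

Emit:
{"method": "servo_tool", "body": {
  "turn": [
    [0,0,0],
    [0,0,0],
    [0,0,0],
    [0,0,0],
    [0,0,0]
  ],
  "slide": [
    [0,0,0],
    [0,0,0],
    [0,0,0],
    [0,0,0],
    [0,0,0]
  ],
  "hand": [1,1,1,1,1]
}}

```text
clock: 8.95
tcp_pos: [0.5574, 0.058, 0.1196]
orientation: [-2.908, -1.189, 0.0]
contact_force: [-0.4, -0.2, -0.1]
grip_width: 0.0853
gripper_force: 0.0
```

Emit:
{"method": "servo_tool", "body": {
  "turn": [
    [0,0,0],
    [0,0,0],
    [0,0,0],
    [0,0,0],
    [0,0,0],
    [0,0,0]
  ],
  "slide": [
    [0,0,1],
    [0,0,2.5],
    [0,0,4],
    [0,0,5.3],
    [0,0,5.3],
    [0,0,5.3]
  ],
  "hand": [1,1,1,1,1,1]
}}

```text
clock: 9.7
tcp_pos: [0.557, 0.0582, 0.2779]
orientation: [-2.907, -1.19, 0.001]
contact_force: [-0.3, 0.6, -0.4]
grip_width: 0.0853
gripper_force: 0.0
```

```bash
python3 - <<'E'
from h import *
C=cal('wrist'); im,d=r.grab_frame('wrist'); np.savez('pics/w2.npz',im=im,d=d,f=C[0],c=C[1:4],R=C[4],t=C[5])
P=cloud(C,d);Z=P[:,:,2];dark=im.max(2)<75
x=P[:,:,0]-.5575;y=P[:,:,1]-.058
m=dark&(Z>.172)&(Z<.195)&(np.hypot(x,y)<.06)
q=P[m][:,:2].astype(np.float32); print(m.sum(),cv2.minAreaRect(q))
print(np.round(proj(C,[[.5575,.058,.183],[.457,-.0396,.105]]),1))
from meas import top; top()
cv2.imwrite('pics/w2.png',im[:,:,::-1])
E
```

```text
2352 ((0.5594926476478577, 0.05889255553483963), (0.08190149068832397, 0.015779774636030197), 44.87725067138672)
[[315.2 230.9]
 [314.  340.1]]
index 42 -135.89941155601224
jar 26 47.8 0.0695 0.0767
jar 74 89.3 0.0012 0.0932
jar 62 -90.4 -0.0007 -0.0952
jar 31 -132.8 -0.0692 -0.0747
mean jar angle mod 45 0.9696507282198582
```

View pics/w2.png

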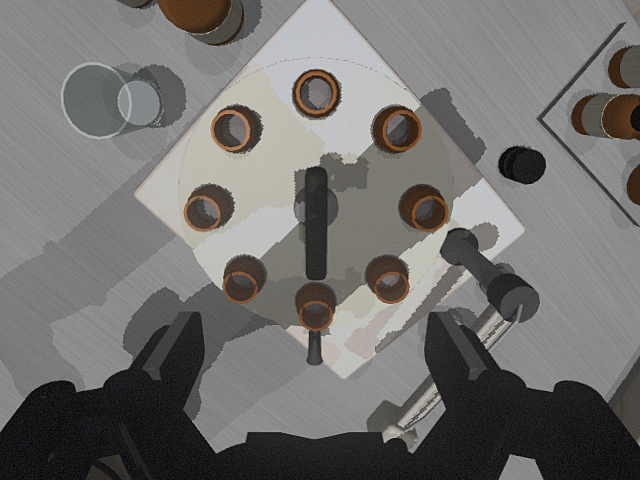

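The bar is at about 44.9–45.5° and the index at about -135.9°, with the pointers meeting near px (314,335). I'll shift towards the pointers for a closer look, which is on the way to the knob anyway.

Emit:
{"method": "servo_tool", "body": {
  "turn": [
    [0,0,0],
    [0,0,0],
    [0,0,0],
    [0,0,0],
    [0,0,0]
  ],
  "slide": [
    [-1,-1,0.3],
    [-2,-2,0.6],
    [-2.5,-2.5,0.6],
    [-2.5,-2.5,0.6],
    [-2.5,-2.5,0.6]
  ],
  "hand": [1,1,1,1,1]
}}

```text
clock: 10.42
tcp_pos: [0.4828, -0.0159, 0.2963]
orientation: [2.907, 1.191, -0.001]
contact_force: [0.7, 1.0, 0.1]
grip_width: 0.0854
gripper_force: 0.0
```

```bash
python3 - <<'E'
from h import *
o=r.get_obs(); print(o['tcp_pos'],o['joints'])
C=cal('wrist'); im,d=r.grab_frame('wrist'); np.savez('pics/w3.npz',im=im,d=d,f=C[0],c=C[1:4],R=C[4],t=C[5])
P=cloud(C,d);Z=P[:,:,2];dark=im.max(2)<90
m=dark&(Z>.172)&(Z<.195)&(np.hypot(P[:,:,0]-.558,P[:,:,1]-.058)<.06)
b=cv2.minAreaRect(P[m][:,:2].astype(np.float32)); print(b); c=np.array(b[0])
x=P[:,:,0]-c[0];y=P[:,:,1]-c[1];rr=np.hypot(x,y);th=np.degrees(np.arctan2(y,x))
for a in range(122,176,3):
    s=(rr*1e3>=a)&(rr*1e3<a+3)&(Z>.095)&(Z<.118)&(abs(th+135.5)<9)&dark
    if s.sum(): print(a,s.sum(),th[s].mean().round(2),Z[s].mean().round(4))
u,v=proj(C,[[.4585,-.038,.105]])[0].astype(int); print(u,v)
k=im[max(v-45,0):v+45,u-60:u+60]; k=np.clip(255*(k/255.)**.6,0,255).astype(np.uint8)
cv2.imwrite('pics/w3z.png',cv2.resize(k[:,:,::-1],None,fx=6,fy=6,interpolation=cv2.INTER_CUBIC))
E
```

```text
[ 0.48281446 -0.01589599  0.2962886 ] [-1.12487499  0.06969015  1.11213513  1.92124662 -0.06692581  1.19050843
 -0.7817627 ]
((0.5582537651062012, 0.05803447961807251), (0.08251607418060303, 0.015178603120148182), 44.24170684814453)
122 18 -135.46 0.1083
125 16 -135.4 0.1072
128 9 -135.38 0.1064
131 6 -135.45 0.106
137 2 -135.85 0.1055
140 11 -135.79 0.1054
143 19 -135.78 0.1061
146 22 -135.74 0.1071
149 33 -135.84 0.1076
152 34 -135.69 0.1079
155 50 -136.11 0.1083
158 44 -135.85 0.1098
161 53 -135.92 0.1106
164 22 -135.91 0.1108
312 234
```

View pics/w3z.png

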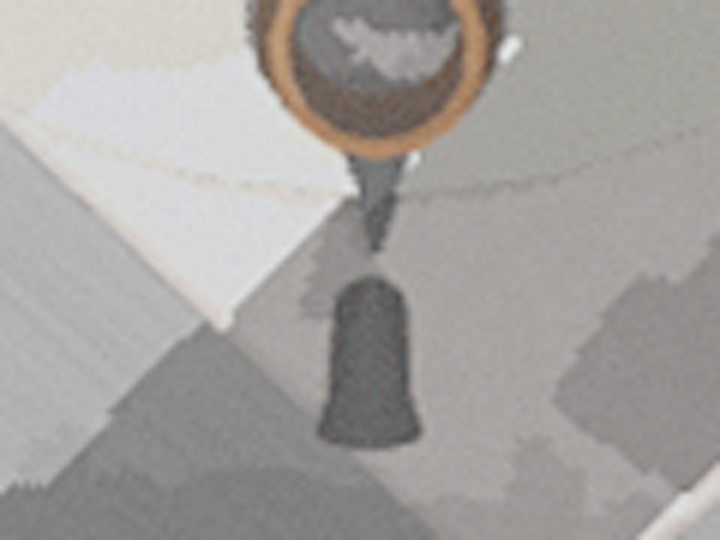

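The pointers meet tip to tip: the carousel cone tip at crop px (375,255) and the index tip just below at (375,275). The angles are -135.4° and -135.8°, so they are under 1 mm apart sideways. Next is the knob.

```bash
python3 - <<'E'
from h import *
z=np.load('pics/top0.npz'); C=cal('top'); P=cloud(C,z['d']); Z=P[:,:,2]; m=(Z>.23)&(Z<.245)&(abs(P[:,:,0]-.472)<.04)&(abs(P[:,:,1]+.117)<.04)
u=np.argwhere(m)[:,::-1]; e=cv2.minEnclosingCircle(u.astype(np.float32)); k=onplane(C,[e[0]],.238)[0]; print(m.sum(),e,k,P[m].mean(0))
z=np.load('pics/w1.npz'); Cw=(float(z['f']),*z['c'],z['R'],z['t']); Q=cloud(Cw,z['d']); m=(Q[:,:,2]>.2)&(abs(Q[:,:,0]-k[0])<.03)&(abs(Q[:,:,1]-k[1])<.03)&(z['im'].max(2)<75)
q=Q[m]; print(m.sum(),q.min(0),q.max(0),cv2.minEnclosingCircle(q[:,:2].astype(np.float32)))
o=r.get_obs(); print(o['tcp_pos'],(k-o['tcp_pos'])/.03)
E
```

```text
74 ((407.5555419921875, 312.6111145019531), 4.832163333892822) [ 0.47125655 -0.12015966  0.238     ] [ 0.47143785 -0.12041478  0.23760617]
1515 [ 0.46276909 -0.12968558  0.20002244] [ 0.4820355  -0.10971413  0.23958492] ((0.47227737307548523, -0.11958418041467667), 0.010523482225835323)
[ 0.48297874 -0.01590218  0.29634337] [-0.39073989 -3.47524911 -1.94477906]
```

Emit:
{"method": "servo_tool", "body": {
  "turn": [
    [0,0,-1.5],
    [0,0,-3],
    [0,0,-4.5],
    [0,0,-6],
    [0,0,-6.6],
    [0,0,-6.6],
    [0,0,-6.6]
  ],
  "slide": [
    [-0.1,-0.9,0],
    [-0.2,-1.8,0],
    [-0.3,-2.7,0],
    [-0.37,-3.2,0],
    [-0.37,-3.45,0],
    [-0.37,-3.45,0],
    [-0.37,-3.45,0]
  ],
  "hand": [1,1,1,1,1,1,1]
}}

```text
clock: 11.35
tcp_pos: [0.4717, -0.1196, 0.2965]
orientation: [3.125, 0.319, -0.001]
contact_force: [0.2, -0.4, 0.1]
grip_width: 0.0852
gripper_force: 0.0
```

```bash
python3 - <<'E'
from h import *
o=r.get_obs(); print(o['clock'],o['tcp_pos'],o['orientation'],o['joints'])
im,d=r.grab_frame('wrist'); C=cal('wrist'); Q=cloud(C,d); m=(Q[:,:,2]>.2)&(Q[:,:,2]<.245)&(abs(Q[:,:,0]-.472)<.03)&(abs(Q[:,:,1]+.12)<.03)&(im.max(2)<75)
q=Q[m]; print(m.sum()); print(cv2.minEnclosingCircle(q[:,:2].astype(np.float32)))
E
```

```text
11.35 [ 0.47174243 -0.11964648  0.29649496] [ 3.12496741e+00  3.18615887e-01 -5.79078029e-04] [-1.01121394  0.11395338  1.25821331  1.91632227 -0.11612335  1.19261796
 -1.07942675]
1088
((0.47288790345191956, -0.12093864381313324), 0.010194978676736355)
```

Emit:
{"method": "servo_tool", "body": {
  "turn": [
    [0,0,0],
    [0,0,0],
    [0,0,0],
    [0,0,0],
    [0,0,0],
    [0,0,0]
  ],
  "slide": [
    [0.03,-0.03,-1.2],
    [0.03,-0.03,-2.4],
    [0.03,-0.03,-3.5],
    [0.03,-0.03,-4.1],
    [0.03,-0.03,-4.1],
    [0.03,-0.03,-4.1]
  ],
  "hand": [1,1,1,1,1,1]
}}

```text
clock: 12.15
tcp_pos: [0.4732, -0.1216, 0.1747]
orientation: [3.126, 0.315, 0.003]
contact_force: [0.0, 0.1, 0.1]
grip_width: 0.0852
gripper_force: 0.0
```

Emit:
{"method": "servo_tool", "body": {
  "turn": [
    [0,0,0],
    [0,0,0],
    [0,0,0],
    [0,0,0],
    [0,0,0],
    [0,0,0]
  ],
  "slide": [
    [0,0,0],
    [0,0,0],
    [0,0,0],
    [0,0,0],
    [0,0,0],
    [0,0,0]
  ],
  "hand": [0,0,0,0,0,0],
  "squeeze": 25
}}

```text
clock: 12.9
tcp_pos: [0.4725, -0.1215, 0.1738]
orientation: [-3.126, -0.314, -0.0]
contact_force: [-1.7, -0.2, 4.3]
grip_width: 0.0194
gripper_force: 25.8
```

```bash
python3 - <<'E'
from h import *
o=r.get_obs(); print(o['joints']); t=o['tcp_pos'][:2]
k=np.array([.4725,-.1205]); piv=np.array([.627,-.0876]); d=k-piv; print(np.hypot(*d))
for a in np.arange(0,49,6):
    a_=np.radians(-a); R=np.array([[np.cos(a_),-np.sin(a_)],[np.sin(a_),np.cos(a_)]]); s=(piv+R@d-k)/.03; print(a,(-a/5).round(2),s.round(2))
E
```

```text
[-0.76176637  0.33805372  1.0941451   2.068291   -0.37170198  0.94709027
 -0.83831099]
0.15796410984777526
0 0.0 [0. 0.]
6 -1.2 [-0.09  0.54]
12 -2.4 [-0.12  1.09]
18 -3.6 [-0.09  1.65]
24 -4.8 [-0.    2.19]
30 -6.0 [0.14 2.72]
36 -7.2 [0.34 3.24]
42 -8.4 [0.59 3.73]
48 -9.6 [0.89 4.19]
```

Gripped the knob, with the width at 19.4 mm. I'm swinging it along the arc to about 36°.

Emit:
{"method": "servo_tool", "body": {
  "turn": [
    [0,0,-0.6],
    [0,0,-1.2],
    [0,0,-2.4],
    [0,0,-3.6],
    [0,0,-4.8],
    [0,0,-6],
    [0,0,-7.2],
    [0,0,-7.2]
  ],
  "slide": [
    [-0.05,0.27,0],
    [-0.09,0.54,0],
    [-0.12,1.09,0],
    [-0.09,1.65,0],
    [0,2.19,0],
    [0.14,2.72,0],
    [0.34,3.24,0],
    [0.34,3.24,0]
  ],
  "hand": [0,0,0,0,0,0,0,0]
}}

```text
clock: 13.9
tcp_pos: [0.4832, -0.0234, 0.1738]
orientation: [3.069, -0.666, 0.0]
contact_force: [-2.2, -0.7, 5.9]
grip_width: 0.0192
gripper_force: 26.0
```

Emit:
{"method": "servo_tool", "body": {
  "turn": [
    [0,0,-0.4],
    [0,0,-0.8],
    [0,0,-0.8],
    [0,0,-0.8]
  ],
  "slide": [
    [0.08,0.16,0],
    [0.16,0.33,0],
    [0.16,0.33,0],
    [0.16,0.33,0]
  ],
  "hand": [0,0,0,0]
}}

```text
clock: 14.4
tcp_pos: [0.4877, -0.0144, 0.1738]
orientation: [3.045, -0.774, 0.001]
contact_force: [-0.4, 0.2, 4.8]
grip_width: 0.019
gripper_force: 25.9
```

Emit:
{"method": "servo_tool", "body": {
  "turn": [
    [0,0,-0.2],
    [0,0,-0.4],
    [0,0,-0.4]
  ],
  "slide": [
    [0.05,0.08,0],
    [0.09,0.155,0],
    [0.09,0.155,0]
  ],
  "hand": [0,0,0]
}}

```text
clock: 14.78
tcp_pos: [0.4904, -0.0095, 0.1738]
orientation: [-3.031, 0.827, -0.0]
contact_force: [-2.5, 0.3, 6.3]
grip_width: 0.019
gripper_force: 26.0
```

Emit:
{"method": "servo_tool", "body": {
  "turn": [
    [0,0,-0.1],
    [0,0,-0.2],
    [0,0,-0.2]
  ],
  "slide": [
    [0.025,0.04,0],
    [0.05,0.08,0],
    [0.05,0.08,0]
  ],
  "hand": [0,0,0]
}}

```text
clock: 15.15
tcp_pos: [0.4906, -0.0091, 0.1738]
orientation: [3.021, -0.855, -0.002]
contact_force: [-6.0, -5.6, 8.9]
grip_width: 0.0191
gripper_force: 26.3
```

Emit:
{"method": "servo_tool", "body": {
  "turn": [
    [0,0,0],
    [0,0,0],
    [0,0,0]
  ],
  "slide": [
    [0.03,0.05,0],
    [0.06,0.1,0],
    [0.06,0.1,0]
  ],
  "hand": [0,0,0]
}}

```text
clock: 15.52
tcp_pos: [0.4906, -0.0092, 0.1737]
orientation: [3.016, -0.858, -0.004]
contact_force: [-11.9, -13.1, 11.3]
grip_width: 0.0193
gripper_force: 27.2
```

The stop is reached: the force climbs without any motion. I'm releasing under the preload, then lifting off.

Emit:
{"method": "servo_tool", "body": {
  "turn": [
    [0,0,0],
    [0,0,0],
    [0,0,0],
    [0,0,0],
    [0,0,0]
  ],
  "slide": [
    [0,0,0],
    [0,0,0],
    [0,0,0],
    [0,0,0],
    [0,0,0]
  ],
  "hand": [1,1,1,1,1]
}}

```text
clock: 16.15
tcp_pos: [0.4934, -0.0041, 0.1736]
orientation: [-3.024, 0.853, 0.0]
contact_force: [0.0, 0.0, 0.2]
grip_width: 0.0852
gripper_force: 0.0
```

Emit:
{"method": "servo_tool", "body": {
  "turn": [
    [0,0,0],
    [0,0,0],
    [0,0,0],
    [0,0,0],
    [0,0,0],
    [0,0,0]
  ],
  "slide": [
    [0,0,0.8],
    [0,0,2],
    [0,0,3.5],
    [0,0,4.8],
    [0,0,5],
    [0,0,5]
  ],
  "hand": [1,1,1,1,1,1]
}}

```text
clock: 16.9
tcp_pos: [0.4931, -0.0037, 0.3233]
orientation: [-3.023, 0.851, 0.001]
contact_force: [-0.0, 0.7, -0.5]
grip_width: 0.0854
gripper_force: 0.0
```

Emit:
{"method": "servo_tool", "body": {
  "turn": [
    [0,0,0],
    [0,0,0],
    [0,0,0],
    [0,0,0],
    [0,0,0],
    [0,0,0],
    [0,0,0],
    [0,0,0]
  ],
  "slide": [
    [0,1.2,0],
    [0,2.8,0],
    [0,4.4,0],
    [0,6,0],
    [0,7.5,0],
    [0,8,0],
    [0,8,0],
    [0,8,0]
  ],
  "hand": [1,1,1,1,1,1,1,1]
}}

```text
clock: 17.9
tcp_pos: [0.4934, 0.2335, 0.3232]
orientation: [3.021, -0.858, -0.001]
contact_force: [0.7, -0.5, 0.5]
grip_width: 0.0855
gripper_force: 0.0
```

```bash
python3 - <<'E'
from meas import *
o=r.get_obs(); print(o['clock'],o['tcp_pos'],o['contact_force']); im=top()
C=cal('top'); P=cloud(C,r.grab_frame('top')[1]); m=(P[:,:,2]>.23)&(P[:,:,2]<.245)&(np.hypot(P[:,:,0]-.49,P[:,:,1]+.009)<.04)
k=onplane(C,[cv2.minEnclosingCircle(np.argwhere(m)[:,::-1].astype(np.float32))[0]],.238)[0]; print('knob',k,'jar',.558+.095*np.cos(np.radians(-135.5)),.058+.095*np.sin(np.radians(-135.5)))
a=cv2.resize(im[190:350,190:450,::-1],(780,480),interpolation=cv2.INTER_CUBIC); cv2.imwrite('pics/fin.png',a)
E
```

```text
17.9 [0.49344366 0.23345676 0.32321875] [ 0.65068302 -0.48211748  0.47652111]
index 45 -135.9472216889879
jar 70 -0.8 0.0945 -0.0013
jar 76 44.4 0.0667 0.0653
jar 69 -46.4 0.0657 -0.0689
jar 66 88.7 0.002 0.0932
jar 34 -88.4 0.0025 -0.0884
jar 62 134.5 -0.0647 0.0659
jar 63 179.7 -0.0936 0.0005
mean jar angle mod 45 -0.46356166027270584
knob [ 0.4897598  -0.00720904  0.238     ] jar 0.4902412073303528 -0.008586380108485843
```

View pics/fin.png

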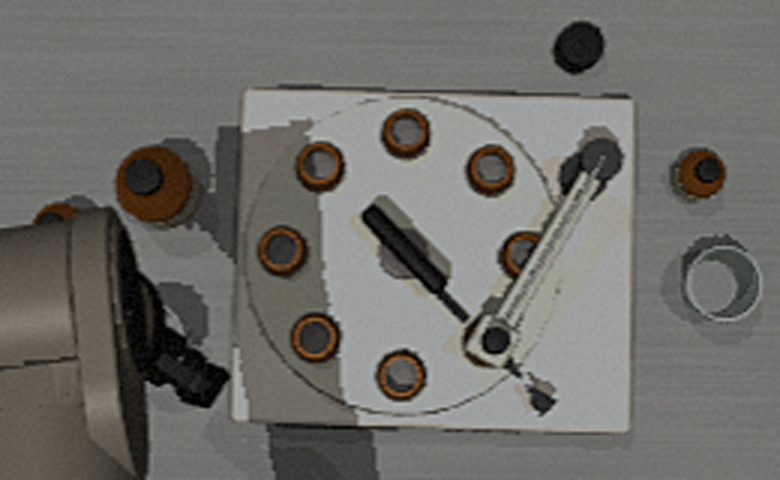

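The final view shows the drop head over the first jar at (494,340) and the two pointers in line down to (545,400). The glassware and caps are untouched and the arm is clear, so I'm handing in.

```bash
python3 -c "
from bench import r
print(r.hand_in())"
```

```text
the job is handed in; nothing more can be done
None
```

The job is handed in, with no verdict returned: the carousel pointer lines up with the fixed one to within about 1 mm, the drop arm is against its stop with the nozzle over the first jar, no glassware or caps were touched, and it took about 18 s of the 56 s allowed.

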